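Turn the governor status flag from red to green

ROBOT

A 7-joint arm with a two-finger parallel gripper is mounted at the origin on the work surface. World frame = base frame: x ahead of the robot, y to its left, z up, the work surface at z = 0. Lengths are in mm, angles in rad, forces in N, time in s.
With the tool pointing down it reaches from about 350 to 900 mm from the base axis. Payload 19.9 kg.
Tool frame: the origin (TCP) lies between the finger pads; the fingertips stand bot.tips_ahead ahead of it and the grasp point (between the pads) lies 5 mm behind it (bot.tips_ahead is the distance from the TCP to the fingertips, in mm); z points along the fingers, y is the direction in which the jaws open and shut (so a half turn about z gives the same grasp; the last joint's range is limited). The gripper opens to 85 mm and grips with 20 to 120 N. Pads are 22 mm wide; open, the fingers measure 114 mm over their backs; the gripper's body (76 mm by 85 mm) begins 54 mm behind the grasp point. The pads swing forward as they close: fully open they stand 13 mm farther back than shut.
Start: joints at [1.258, 0.417, -0.01, 1.614, 0.005, 1.111, -0.053], TCP at [167.788, -602.038, 245.26] pointing down, gripper open.
Joint ranges: [-2.81, 2.81], [-0.39, 2.02], [-1.27, 1.25], [0.06, 2.57], [-1.19, 4.33], [0.19, 2], [-2.82, 2.82]. Speed limits (rad/s): [1.89, 1.89, 2.39, 2.39, 3.01, 3.01, 3.01].

INTERFACE

Orientations are given as a unit quaternion [w, x, y, z].
In Python, from rig import monitor, eyes, finish_job, bot gives the robot as it stands. The module is installed in compiled form; this text tells all that it offers.
- The arm moves only by the shell command python3 -m handwheel 'ROWS' [OPENING]. ROWS is JSON, a list that holds one entry, the list of rows, each a list of 6 numbers: the shift along the world's x, y, z in mm, then the turn, a rotation vector about the world's x, y, z in degrees. In form: [[[tx, ty, tz, ax, ay, az], ...]]. A call has 1 to 10 rows; each row is the pose to reach, as a shift and turn from the pose commanded when the call began; what a row does not reach only later rows make up. A row lasts 1/10 s, in which the tool goes at most 50 mm and 8.59 degrees, less where a joint would pass 70% of its speed; a pose out of reach is approached as far as the arm can. A call with a gripper value outside its range is refused whole. OPENING is the gripper command: -1 is fully open, 1 is shut, values between are in proportion, set as the call begins (- or left out, the last holds). The fingers move at their own pace and stop on an object; the grip force is fixed at half the most. Time passes only in rows, so rows that repeat a pose let the fingers close. It gives the time, the measured TCP pose, the force and the opening at its end, in the units of the state.
- monitor.observe(): the state, without advancing time (a new reading comes with each control period).
- eyes.read_camera(name): name is "scene" or "top" or "wrist"; returns the picture (384x512x3 uint8, red, green, blue); there is no depth.
- eyes.camera_params(name): a dict with "fx", "fy", "cx", "cy" (pixels), "world_from_camera" (4x4, takes a point from camera to world coordinates); the wrist camera has in their place "T_tool_cam" (4x4, takes a point from camera to tool coordinates, whose origin is the TCP and whose axes are the flange's). Camera axes: x right, y up, looking along -z (the intrinsics and any distortion apply to the point x, -y, -z); pixel columns grow to the right and rows downward; lengths in mm; the calibration is good to about 2 mm. A picture is of the moment at which its call begins: read the wrist's pose just before it. camera_params takes no time and is no camera call.
- finish_job(): hands the job in, once; it reports no verdict.
The state is a dict: "t": time; "joint_pos": joint angles; "joint_velocities": joint speeds; "joint_efforts": joint torques, N m; "ee_pos": TCP position; "eef_rot": TCP orientation; "ft_force": force on the tool from outside, world axes, zero at the start; "wrist_torque": the same for the moment, N m; "grip_width": finger opening in mm.
Only numpy, scipy, OpenCV 4.12 (cv2) and the standard library are available. Lean on these libraries where they do the work, as an engineer would, in place of code of your own. Each camera call takes 0.05 s, during which the arm holds its last target. There are 200 camera calls.

TASK

The governor on this bench has passed inspection: turn its hinged status flag all the way over its pivot, from the red face to the green one, until it lies flat on its rest on the other side. Push it over with the fingertips or the outside of the fingers, without pinching it between them. Do not lift, tip or shove its stand out of place, and leave the pawl arm, the brass knob and the cover plate where they are.

Things in the scene. Friction and masses are not known exactly. Their poses are not given: they have to be found in the camera images.
- flag_stand: Loose stand with a blue base, about 1.6 kg; slides or tips if pushed hard. Base 130 (x) by 120 (y) by 14 mm; origin under its centre, z up. Posts (10 by 26 mm, 118 mm high) at x = +-54 mm, y = 0 hold the hinge; 6 mm rest rods along x at y = +-22 mm lie just under the level flag. The flag starts on the -y side and must end on the +y side. Yaw up to 35 degrees either way.
- flag_hinge (a point): Middle of the hinge axis, 110 mm above the stand's underside; the axis runs along the stand's x axis.
- flag_edge (a point): Middle of the flag's free edge, 90 mm from the hinge axis. The flag is a steel plate 90 mm wide along the hinge, 4 mm thick, with a 1.5 mm raised face plate on each side (7 mm in all). Level, it overhangs the stand's base by 30 mm, with about 105 mm of free space under the edge down to the bench.
- flag (a joint): Hinge angle of the flag, rad: 0 = level on the stand's -y side, red face up; 1.57 = upright; 3.14 (stop) = level on the +y side, green face up. Starts between 0 and 0.25. The hinge is stiff (0.07 N m friction, about 1 to 1.5 N at the free edge), so the flag stays at any angle where it is left and must be pushed all the way.
- red_face: Red face plate with a white bar, 78 by 68 mm, inset 6 mm from the flag's side edges and 7 mm from its free edge; up at the start. Origin at the plate's middle, on the flag.
- green_face: Green face plate with a white disc, 78 by 68 mm, on the flag's other side; underneath at the start. Origin at the plate's middle, on the flag.
- pawl_arm: Loose red-painted pawl arm, about 105 by 30 mm, 16 mm high, lying flat near the stand; bystander. Origin under the middle of its bar.
- brass_knob: Loose brass knurled knob, 35 mm in diameter and 26 mm high, near the stand; bystander. Origin under its centre.
- cover_plate: Loose cast aluminium cover plate, 96 by 66 mm, 13 mm high with its boss, near the stand; bystander. Origin under its centre.
Things that resemble listed ones, but are neither listed nor needed, are in the scene too. What is shaped like the flag_stand but orange is not meant.

How it is judged:
By the outcome, as a careful person would: the job done as asked, in the order asked, and still so for the second after the job is handed in, with the robot touching nothing.
It also fails if it takes over 38 s, if anything falls off the work surface, if the arm or the gripper's body presses on something with over 40 N, if the wrist force passes 120 N, or if a joint passes its speed limit or range.

## Working session

There is one attempt and no reset: what is moved stays moved. The work goes in short steps, Python scripts to look and compute and a shell command to move; the robot and the scene stay as the last step left them, time stands still between calls to the robot, and variables do not carry over. Pictures are saved under pics/ and viewed, about 8 in all and at most 12, crops included, and the job is handed in when it is done.

```bash
mkdir -p pics
python3 - <<'E'
from rig import monitor, eyes, bot
import cv2,numpy as np
s=monitor.observe();print(s['t'],s['ee_pos'],s['eef_rot'],s['grip_width'],bot.tips_ahead)
for n in("scene","top"):
    im=eyes.read_camera(n);cv2.imwrite(f'pics/{n}0.png',im[:,:,::-1]);p=eyes.camera_params(n);print(n,p)
E
```

```text
0.0 [ 167.68559856 -601.72363376  244.66211751] [-6.06799044e-04  9.90779328e-01  1.35484105e-01 -1.14272283e-04] 85.50850789136287 14.0
scene {'fx': 446.29872519428545, 'fy': 446.29872519428545, 'cx': 259.6083542172488, 'cy': 190.02699391108274, 'world_from_camera': array([[-5.96743417e-01, -5.92080113e-01,  5.41607269e-01,
         9.45295154e+02],
       [ 8.02307684e-01, -4.28357195e-01,  4.15707221e-01,
         3.51495252e+02],
       [-1.41306076e-02,  6.82606222e-01,  7.30649760e-01,
         6.51583660e+02],
       [ 0.00000000e+00,  0.00000000e+00,  0.00000000e+00,
         1.00000000e+00]])}
top {'fx': 443.8548186596555, 'fy': 443.8548186596555, 'cx': 254.58382951675196, 'cy': 196.14393032754228, 'world_from_camera': array([[-8.70217021e-02,  9.71578657e-01, -2.20141177e-01,
         3.40319118e+02],
       [-9.96202750e-01, -8.54696200e-02,  1.65839047e-02,
         3.62161537e+01],
       [-2.70281488e-03,  2.20748405e-01,  9.75327041e-01,
         9.50479260e+02],
       [ 0.00000000e+00,  0.00000000e+00,  0.00000000e+00,
         1.00000000e+00]])}
```

View pics/scene0.png

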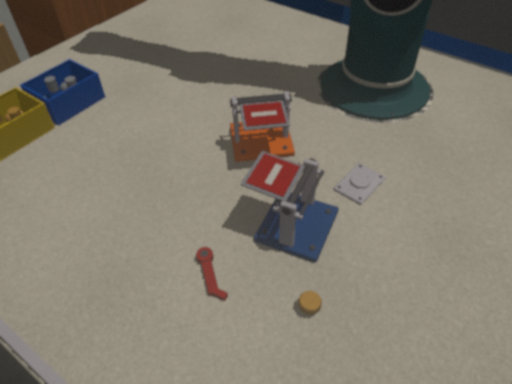

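View pics/top0.png

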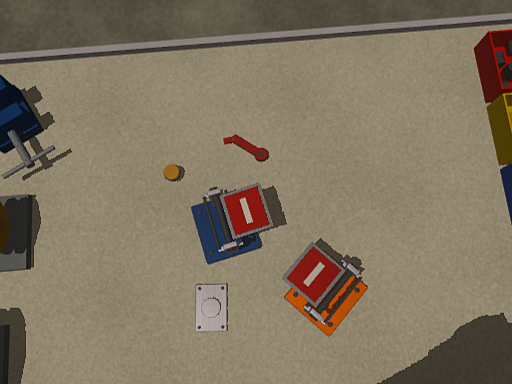

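Two stands: the blue-based one (scene 297,228; top 227,228) and the orange-based one (scene 262,140; top 325,285). The blue one fits the description, and I'll confirm it with a crop while measuring it. The knob is at top (172,172), the pawl at (247,148) and the plate at (211,307).

```bash
cat > h.py <<'E'
import cv2,numpy as np
from rig import eyes
def ray(n,u,v):
    p=eyes.camera_params(n);T=p['world_from_camera']
    d=T[:3,:3]@np.array([(u-p['cx'])/p['fx'],-(v-p['cy'])/p['fy'],-1]);return T[:3,3],d/np.linalg.norm(d)
def plane(n,uv,z):
    o,d=ray(n,*uv);return o+d*(z-o[2])/d[2]
def tri(a,b):
    o1,d1=ray('top',*a);o2,d2=ray('scene',*b)
    s=np.linalg.lstsq(np.c_[d1,-d2],o2-o1,rcond=None)[0]
    p,q=o1+s[0]*d1,o2+s[1]*d2;return (p+q)/2,np.linalg.norm(p-q)
def blobs(im,lo,hi,box,rgb=True):
    h=cv2.cvtColor(im,cv2.COLOR_BGR2HSV);m=cv2.inRange(h,lo,hi);x0,y0,x1,y1=box
    k=np.zeros_like(m);k[y0:y1,x0:x1]=m[y0:y1,x0:x1];return k
E
python3 - <<'E'
from h import *
t=cv2.imread('pics/top0.png');s=cv2.imread('pics/scene0.png')
def quad(im,box,lo=(0,150,80),hi=(8,255,255)):
    m=blobs(im,lo,hi,box)
    c=max(cv2.findContours(m,0,2)[0],key=cv2.contourArea);h=cv2.convexHull(c)
    a=cv2.approxPolyDP(h,5,True)[:,0];return a
T=quad(t,(210,170,285,250));S=quad(s,(235,145,310,205));print('flag',T.tolist(),S.tolist())
for a in T:
    for b in S:
        p,e=tri(a,b)
        if e<8 and 60<p[2]<200: print(a,b,p.round(),round(e,1))
for n,im,b in(('top',t,(180,170,285,275)),('scene',s,(240,180,350,270))):
    q=quad(im,b,(100,120,40),(130,255,255));print(n,[(x.tolist(),plane(n,x,14).round()[:2].tolist()) for x in q])
for n,u in(('knob',(172,172)),('pawl',(262,154)),('pawl2',(226,141)),('cover',(211,307))):print(n,plane('top',u,15).round())
c=np.hstack([cv2.resize(t[165:275,180:290],(400,400),interpolation=2),cv2.resize(s[145:265,230:350],(400,400),interpolation=2)])
cv2.imwrite('pics/crop1.png',c)
E
```

```text
flag [[256, 186], [268, 223], [235, 234], [224, 197]] [[265, 155], [297, 167], [282, 194], [248, 181]]
[256 186] [248 181] [547.  19. 120.] 3.7
[268 223] [265 155] [474.   2. 115.] 2.1
[235 234] [297 167] [460.  64. 109.] 2.8
[224 197] [282 194] [533.  81. 114.] 0.3
top [([260, 246], [443.0, 18.0]), ([208, 263], [417.0, 130.0]), ([191, 207], [540.0, 159.0]), ([203, 203], [546.0, 132.0]), ([256, 233], [471.0, 24.0])]
scene [([311, 207], [451.0, 93.0]), ([318, 215], [460.0, 114.0]), ([300, 245], [537.0, 125.0]), ([297, 223], [499.0, 93.0])]
knob [621. 196.  15.]
pawl [645.  -4.  15.]
pawl2 [682.  73.  15.]
cover [328. 129.  15.]
```

View pics/crop1.png

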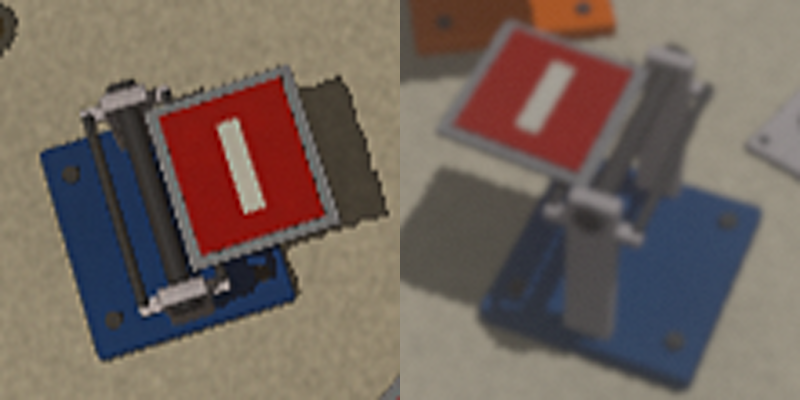

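The crop confirms it: blue base, red face up, flag nearly level and pointing to world −y. The stand's yaw is about 13°, with the hinge near (493, 89, 110). My plan is to shut the gripper, come in from the −y side with the tool tilted, lift the free edge on the outside of the fingers, then push the flag over with the fingertips.

```bash
python3 -m handwheel '[[[93,105,10,0,0,22],[185,210,10,0,0,44],[278,315,10,0,0,66],[370,420,10,0,0,87],[370,420,10,0,0,87],[370,420,10,0,0,87],[370,420,10,0,0,87],[370,420,10,0,0,87],[370,420,10,0,0,87],[370,420,10,0,0,87]]]' 1; python3 -m handwheel '[[[0,0,0,0,0,0],[0,0,0,0,0,0],[0,0,0,0,0,0],[0,0,0,0,0,0],[0,0,0,0,0,0]]]'; python3 -c "
from rig import monitor as m;s=m.observe();print(s['ee_pos'],s['eef_rot'],s['joint_pos'])"
```

```text
t: 1.1
ee_pos: [499.1, -225.3, 254.7]
eef_rot: [0.0, 0.63, 0.776, -0.0]
ft_force: [1.0, -0.1, 0.4]
grip_width: -0.0
t: 1.6
ee_pos: [497.7, -227.9, 254.6]
eef_rot: [0.0, 0.633, 0.774, -0.0]
ft_force: [0.3, -0.1, -0.6]
grip_width: 0.2
[ 497.68333106 -227.8541168   254.62962744] [ 1.84042968e-05  6.33298661e-01  7.73907463e-01 -2.11609739e-04] [ 0.78256323  0.30592126 -0.49547488  1.78497195  0.16257161  1.09118069
  0.43033385]
```

```bash
python3 -m handwheel '[[[10,8,0,8.3,1.9,0],[20,16,0,16.6,3.8,0],[30,24,0,24.9,5.7,0],[40,32,0,33.2,7.7,0],[52,43,0,41.5,9.6,0],[52,43,0,50,11.5,0],[52,43,0,58.4,13.5,0],[52,43,0,58.4,13.5,0],[52,43,0,58.4,13.5,0],[52,43,0,58.4,13.5,0]]]'
python3 - <<'E'
from rig import monitor as m
from scipy.spatial.transform import Rotation as R
import numpy as np
s=m.observe();q=np.array(s['eef_rot']);r=R.from_quat(q[[1,2,3,0]]).as_matrix()
print(s['ee_pos'],r.round(2).tolist(),s['joint_pos'].round(2) if hasattr(s['joint_pos'],'round') else s['joint_pos'])
E
```

```text
t: 2.6
ee_pos: [550.5, -183.5, 255.9]
eef_rot: [-0.393, 0.548, 0.672, 0.305]
ft_force: [-0.0, 0.6, 0.6]
grip_width: 0.0
[ 550.53395472 -183.47620259  255.8777143 ] [[-0.09, 0.98, -0.19], [0.5, 0.21, 0.84], [0.86, -0.02, -0.5]] [ 0.93  0.84 -0.6   1.35 -0.38  1.7   0.63]
```

```bash
python3 -m handwheel '[[[0,0,-40,0,0,0],[0,0,-80,0,0,0],[0,0,-120,0,0,0],[0,0,-150,0,0,0],[0,0,-171,0,0,0],[-8,33,-171,0,0,0],[-16,68,-171,0,0,0],[-22,97,-171,0,0,0],[-22,97,-171,0,0,0],[-22,97,-171,0,0,0]]]'
python3 - <<'E'
from rig import monitor as m,eyes
import cv2
s=m.observe();print(s['joint_pos'])
a=eyes.read_camera('scene')[90:330,140:460,::-1];cv2.imwrite('pics/s2.png',cv2.resize(a,None,fx=2,fy=2,interpolation=2))
E
```

```text
t: 3.6
ee_pos: [528.8, -86.9, 84.9]
eef_rot: [-0.394, 0.548, 0.672, 0.305]
ft_force: [-0.4, -1.0, -1.2]
grip_width: -0.1
[ 0.87345221  0.98099485 -0.59312756  1.58627577 -0.34542303  1.34435306
  0.74332243]
```

View pics/s2.png

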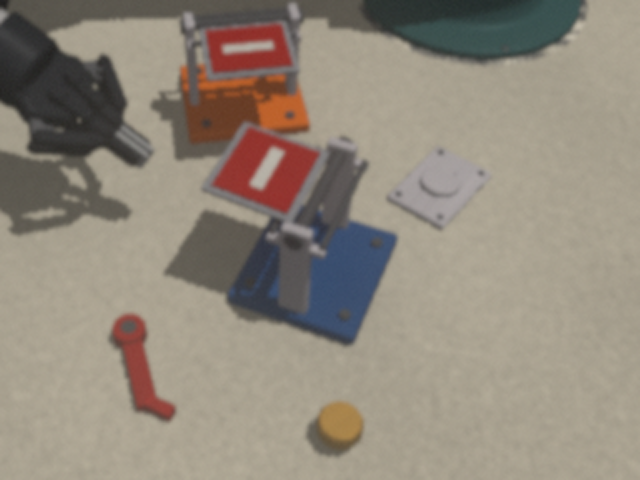

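```bash
cat > arc.py <<'E'
import numpy as np
xs=np.array([.974,.225,0]);ys=np.array([-.225,.974,0]);H=np.array([493,89,110.])
def tcp(th,flag_r=75):
    ph=30+60*np.clip(th/140,0,1);t,p=np.radians([th,ph])
    u=np.array([-np.cos(t),np.sin(t)]);b=np.array([-np.sin(t),-np.cos(t)])
    d=np.array([np.cos(p),-np.sin(p)]);n=np.array([np.sin(p),np.cos(p)])
    q=90*u+3*b-12*n if th<ph else flag_r*u+3.5*b-14*d-11*n
    return H+ys*q[0]+np.array([0,0,q[1]])-4.5*xs,ph
E
python3 - <<'E'
from arc import *
for th in range(0,186,6):
    P,ph=tcp(th);print(th,P.round(),round(ph-30),(-(ph-30)*xs).round(1)[:2])
E
python3 -m handwheel '[[[-7,31,0,0,0,0],[-14,62,0,0,0,0],[-21,93,0,0,0,0],[-21,93,0,0,0,0]]]'
```

```text
0 [510.  -6.  97.] 0 [-0. -0.]
6 [510.  -6. 106.] 3 [-2.5 -0.6]
12 [510.  -5. 116.] 5 [-5.  -1.2]
18 [510.  -3. 125.] 8 [-7.5 -1.7]
24 [509.  -1. 135.] 10 [-10.   -2.3]
30 [508.   3. 144.] 13 [-12.5  -2.9]
36 [507.   7. 152.] 15 [-15.   -3.5]
42 [506.  12. 160.] 18 [-17.5  -4. ]
48 [505.  18. 167.] 21 [-20.   -4.6]
54 [503.  26. 173.] 23 [-22.5  -5.2]
60 [502.  32. 179.] 26 [-25.   -5.8]
66 [500.  39. 183.] 28 [-27.6  -6.4]
72 [498.  46. 187.] 31 [-30.1  -6.9]
78 [497.  54. 190.] 33 [-32.6  -7.5]
84 [495.  62. 193.] 36 [-35.1  -8.1]
90 [493.  70. 194.] 39 [-37.6  -8.7]
96 [491.  78. 195.] 41 [-40.1  -9.3]
102 [489.  86. 194.] 44 [-42.6  -9.8]
108 [487.  94. 193.] 46 [-45.1 -10.4]
114 [486. 101. 192.] 49 [-47.6 -11. ]
120 [484. 109. 189.] 51 [-50.1 -11.6]
126 [482. 116. 186.] 54 [-52.6 -12.2]
132 [481. 123. 181.] 57 [-55.1 -12.7]
138 [479. 129. 177.] 59 [-57.6 -13.3]
144 [478. 134. 171.] 60 [-58.4 -13.5]
150 [477. 139. 165.] 60 [-58.4 -13.5]
156 [476. 143. 158.] 60 [-58.4 -13.5]
162 [475. 146. 151.] 60 [-58.4 -13.5]
168 [475. 148. 143.] 60 [-58.4 -13.5]
174 [474. 150. 135.] 60 [-58.4 -13.5]
180 [474. 150. 128.] 60 [-58.4 -13.5]
t: 4.05
ee_pos: [506.4, 9.0, 84.6]
eef_rot: [-0.396, 0.546, 0.672, 0.305]
ft_force: [-0.3, -0.8, -0.3]
grip_width: -0.3
```

```bash
python3 -m handwheel '[[[0,-2,10,0,0,0],[1,-4,21,-2.5,-0.6,0],[1,-7,31,-5,-1.2,0],[1,-8,40,-7.5,-1.7,0],[1,-7,50,-10,-2.3,0],[0,-3,59,-12.5,-2.9,0],[-1,1,67,-15,-3.5,0],[-2,6,75,-17.5,-4,0],[-3,12,82,-20,-4.6,0],[-5,20,88,-22.5,-5.2,0]]]'
python3 - <<'E'
from rig import monitor as m,eyes
import cv2,numpy as np
print(m.observe()['wrist_torque'])
a=eyes.read_camera('scene')[90:330,140:460,::-1];b=eyes.read_camera('top')[120:360,140:380,::-1]
cv2.imwrite('pics/s3.png',cv2.resize(np.hstack([a,b]),None,fx=1.42,fy=1.42,interpolation=2))
E
```

```text
t: 5.05
ee_pos: [503.5, 24.1, 173.1]
eef_rot: [-0.248, 0.601, 0.735, 0.193]
ft_force: [1.2, -1.0, -0.2]
grip_width: 0.1
[-0.9069063  -0.19746253  0.0142948 ]
```

View pics/s3.png

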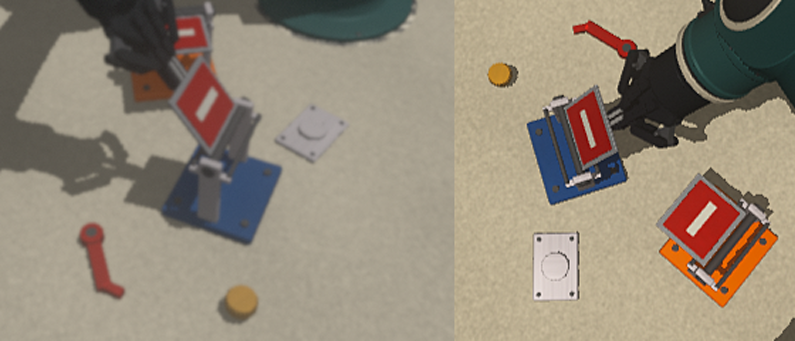

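The flag is now about 50° up on the outside of the fingers, and the stand hasn't moved. Continuing the arc.

```bash
python3 -m handwheel '[[[-1,6,6,-2.5,-0.6,0],[-3,13,10,-5,-1.2,0],[-5,20,14,-7.5,-1.7,0],[-6,28,17,-10,-2.3,0],[-8,36,20,-12.5,-2.9,0],[-10,44,21,-15,-3.5,0],[-12,52,22,-17.5,-4,0],[-14,60,21,-20,-4.6,0],[-16,68,20,-22.5,-5.2,0],[-17,75,19,-25,-5.8,0]]]'
python3 - <<'E'
from rig import monitor as m,eyes
import cv2,numpy as np
print(m.observe()['joint_pos'])
a=eyes.read_camera('scene')[90:330,140:460,::-1];b=eyes.read_camera('top')[120:360,140:380,::-1]
cv2.imwrite('pics/s4.png',cv2.resize(np.hstack([a,b]),None,fx=1.42,fy=1.42,interpolation=2))
E
```

```text
t: 6.15
ee_pos: [486.0, 99.9, 190.9]
eef_rot: [-0.076, 0.63, 0.77, 0.059]
ft_force: [-0.4, -0.2, -0.3]
grip_width: 0.1
[ 3.48472789e-01  3.19069096e-01 -5.86410529e-01  1.96172446e+00
 -2.42350289e-02  9.13430510e-01 -7.66100781e-04]
```

View pics/s4.png

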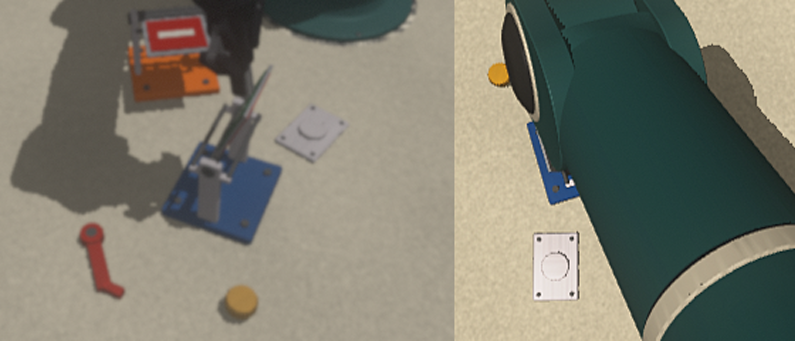

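The flag is just past vertical and the stand is still in place. Pushing it down on the far side.

```bash
python3 -m handwheel '[[[-2,8,-3,-2.5,-0.6,0],[-4,15,-6,-5,-1.2,0],[-5,22,-11,-7.5,-1.7,0],[-7,28,-15,-10,-2.3,0],[-8,33,-21,-10.8,-2.5,0],[-9,38,-27,-10.8,-2.5,0],[-10,42,-34,-10.8,-2.5,0],[-11,45,-41,-10.8,-2.5,0],[-11,47,-49,-10.8,-2.5,0],[-12,49,-55,-10.8,-2.5,0]]]' && python3 -m handwheel '[[[0,0,-4,0,0,0],[0,0,-7,0,0,0],[0,0,-9,0,0,0],[0,0,-9,0,0,0]]]'
```

```text
t: 7.25
ee_pos: [473.2, 149.7, 134.8]
eef_rot: [-0.001, 0.633, 0.774, 0.0]
ft_force: [-0.1, -0.3, 0.8]
grip_width: -0.3
t: 7.65
ee_pos: [473.3, 150.0, 127.3]
eef_rot: [-0.0, 0.633, 0.775, 0.001]
ft_force: [-6.9, -1.7, 17.4]
grip_width: 0.1
```

A 17 N reaction at the expected height means the flag is on its rest. Next I retreat straight up, swing clear and check.

```bash
python3 -m handwheel '[[[0,0,20,0,0,0],[0,0,50,0,0,0],[0,0,90,0,0,0],[0,0,130,0,0,0],[-5,-40,160,0,0,0],[-10,-85,170,0,0,0],[-15,-130,170,0,0,0],[-20,-175,170,0,0,0],[-25,-220,170,0,0,0],[-30,-265,170,0,0,0]]]' && python3 -m handwheel '[[[-10,-45,0,0,0,0],[-20,-90,0,0,0,0],[-30,-130,0,0,0,0],[-30,-130,0,0,0,0],[-30,-130,0,0,0,0],[-30,-130,0,0,0,0]]]'
python3 - <<'E'
from h import *
a=eyes.read_camera('scene')[:,:,::-1];b=eyes.read_camera('top')[:,:,::-1].copy()
cv2.imwrite('pics/top5.png',b);cv2.imwrite('pics/sc5.png',a)
cv2.imwrite('pics/s5.png',cv2.resize(np.hstack([a[90:330,140:460],b[120:360,140:380]]),None,fx=1.42,fy=1.42,interpolation=2))
T=[];
for im,box in((b,(150,150,275,280)),(a.copy(),(240,120,360,260))):
    m=blobs(im,(45,100,40),(85,255,255),box);cs=cv2.findContours(m,0,2)[0]
    c=max(cs,key=cv2.contourArea);T.append(cv2.approxPolyDP(cv2.convexHull(c),5,True)[:,0])
print([x.tolist() for x in T])
for p in T[0]:
    for q in T[1]:
        P,e=tri(p,q)
        if e<6 and 60<P[2]<200: print(p,q,P.round(),round(e,1))
for f in('top0','top5'):
    im=cv2.imread(f'pics/{f}.png')
    m=blobs(im,(100,120,40),(130,255,255),(180,170,285,275));c=max(cv2.findContours(m,0,2)[0],key=cv2.contourArea)
    print(f,cv2.approxPolyDP(cv2.convexHull(c),4,True)[:,0].tolist())
E
```

```text
t: 8.65
ee_pos: [442.6, -116.9, 297.0]
eef_rot: [-0.0, 0.633, 0.774, 0.001]
ft_force: [0.5, -1.0, -0.0]
grip_width: 0.0
t: 9.25
ee_pos: [413.5, -244.2, 296.7]
eef_rot: [-0.001, 0.632, 0.775, 0.001]
ft_force: [-0.1, 0.6, 0.6]
grip_width: 0.5Traceback (most recent call last):
  File "<stdin>", line 8, in <module>
ValueError: max() iterable argument is empty
```

View pics/s5.png

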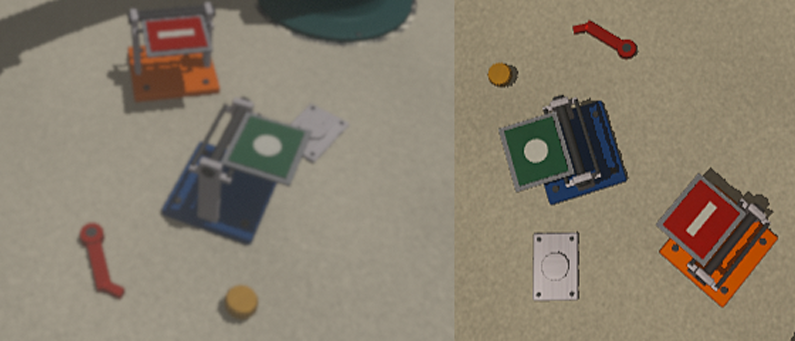

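The green face with the white disc is up on the far side, and the bystanders look unmoved. One numeric check that it lies flat and the stand stayed put:

Run:
```python
from h import *
b=cv2.imread('pics/top5.png');a=cv2.imread('pics/sc5.png');T=[]
for im,box in((b,(150,150,275,280)),(a,(240,120,370,260))):
    m=blobs(im,(45,60,30),(90,255,255),box);c=max(cv2.findContours(m,0,2)[0],key=cv2.contourArea)
    T.append(cv2.approxPolyDP(cv2.convexHull(c),5,True)[:,0])
print([x.tolist() for x in T])
for p in T[0]:
    for q in T[1]:
        P,e=tri(p,q)
        if e<6 and 60<P[2]<200: print(p,q,P.round(),round(e,1))
b0=cv2.imread('pics/top0.png')
# shift between before/after by template matching of unoccluded stand corner and bystanders
for n,(x0,y0,x1,y1) in dict(stand=(205,248,262,268),knob=(160,160,185,185),pawl=(218,130,275,165),cover=(190,280,232,335)).items():
    r=cv2.matchTemplate(b[y0-6:y1+6,x0-6:x1+6],b0[y0:y1,x0:x1],cv2.TM_CCOEFF_NORMED);_,v,_,l=cv2.minMaxLoc(r);print(n,l[0]-6,l[1]-6,round(v,2))
```

```text
[[[208, 202], [219, 239], [186, 250], [175, 212]], [[316, 174], [352, 184], [340, 213], [303, 202]]]
[208 202] [303 202] [525. 114. 111.] 4.0
[219 239] [316 174] [453.  97. 106.] 0.4
[186 250] [352 184] [438. 160. 106.] 1.6
[175 212] [340 213] [512. 177. 113.] 0.1
stand 0 0 1.0
knob 0 0 1.0
pawl 0 0 1.0
cover 0 0 1.0
```

```bash
python3 -c "
from rig import finish_job;print(finish_job())"
```

```text
the job is handed in; nothing more can be done
None
```

The status flag on the blue stand is turned over, and the job was handed in at about 9.5 s of robot time. I lifted its free edge on the outside of the shut fingers and carried it over the hinge. The fingertips then pressed it onto its rest, with a 17 N reaction, and I moved the arm clear.

- **Flag:** The green face with the white disc is up on the far side. It measures level to about 1 mm between the hinge side and the free edge, at a height of about 109 mm. That is within the 2 mm camera calibration.
- **Stand and bystanders:** The stand, pawl arm, brass knob and cover plate all show no shift in the top camera (0 pixels, before against after).
- **Checks that failed:** One script stopped because its green colour mask was too strict. With a looser mask it ran, and no checks disagreed.

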